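# Set the drill-press vice to its gauge mark

### The job

Close the vice's moving jaw until the front of its steel face is level with the red gauge mark (within the mark's thickness), by rolling the knurled wheel under a fingertip. Do not push the jaw itself, do not move the battery, the pipe or the bottle, and finish with the hand clear of everything.

Things in the scene. Friction and masses are not known exactly. Their poses are not given: they have to be found in the camera images.
- vice: Grey and teal drill-press vice bolted to the counter, bed 275 x 110 x 30 mm. Origin: under the middle of the bed, on the counter. Its x axis runs along the bed from the wheel's end towards the fixed teal jaw (steel face 85 mm ahead of the origin, top at 62 mm); z is up.
- jaw: Moving jaw, a teal block with a 6 mm steel face plate, 39 long x 68 wide x 33 mm high, top 63 mm above the counter; it slides along the vice's x axis and stays where the wheel leaves it. Its origin is on the front face (towards the fixed jaw), at the top edge, mid-width; its axes are the vice's. Must not be pushed directly (over 3 N).
- jaw_edge (a point): Middle of the top edge of the moving jaw's front face (the face towards the fixed jaw). This face must come level with the gauge mark. At the start it is 15 to 57 mm short of the mark (further back along the vice's x axis). While the wheel is pressed down it tips some 1 to 2 mm along the bed and springs back on release, so judge it with the wheel released.
- gauge: Red gauge mark, fixed: an upright red blade 6 mm thick along the vice's x axis, 12 mm wide, 33 mm high, on a black foot on the bed's side rail, 45 mm to the side (-y of the vice) of the jaw's middle. Origin: under the middle of the blade, on the rail 30 mm above the counter; its axes are the vice's. Aim: the jaw's front face at the same vice-x as this origin.
- wheel: Knurled steel adjuster wheel, 64 mm diameter, 30 mm wide, every ninth ridge yellow, upright between two black cheek discs (52 mm diameter, 7 mm thick), 100 mm behind the vice's origin (-x), axle along the vice's y. Origin: on the axle, 46 mm above the counter; turns with it. Rolling its top towards the jaws (vice +x) closes the jaw, 8 mm per radian (32 mm of rolling); rolling back opens it.
- wheel_top (a point): Topmost point of the wheel, mid-width, 78 mm above the counter; it does not turn with it. Wheel, cheeks and jaw ride on a sprung bar that gives downwards up to 8 mm at the wheel (jaw's face dips under 3 mm): about 4 N to start, then 1.2 N per mm. Pressing some 5 mm gives the fingertip a good hold. About 1.1 N along the rim turns the wheel; it stays where it is left.
- battery: Bystander: loose teal and black tool battery, 74 x 60 x 64 mm. Origin under its centre.
- pipe: Bystander: short copper pipe standing upright, 42 mm diameter, 60 mm high. Origin under its centre.
- oil: Bystander: small yellow oil bottle with red cap, 48 mm diameter, 85 mm high. Origin under its centre.

How it is judged:
On the way:
1. a fingertip on the wheel has rolled it and closed the jaw by more than 6 mm (contact force between the fingers and wheel above 0.5 N and distance of jaw from where it was at the start of the episode above 0.006 m), for 0.1 s.
At the end, for the whole second after the job is handed in: The moving jaw's front face lies within 3 mm of the middle of the red gauge mark along the bed, and the jaw is at rest (x of jaw_edge in the frame of gauge between -0.003 and 0.003 m and linear speed of jaw below 0.005 m/s); the robot touches nothing.
It fails at once if the moving jaw is pushed directly with more than 3 N (contact force between any of the fingers, the arm and jaw above 3 N).
It fails at once if the battery, the pipe or the bottle is lifted or moved more than 15 mm (distance of any of battery, pipe, oil from where it was at the start of the episode above 0.015 m).
It also fails if it takes over 58 s, if anything falls off the work surface, if the arm or the gripper's body presses on something with over 40 N, if the wrist force passes 120 N, or if a joint passes its speed limit or range.

### The arm

A 6-joint arm with a two-finger parallel gripper is mounted at the origin on the work surface. World frame = base frame: x ahead of the robot, y to its left, z up, the work surface at z = 0. Lengths are in m, angles in rad, forces in N, time in s.
With the tool pointing down it reaches from about 0.275 to 0.725 m from the base axis. Payload 5.6 kg.
Tool frame: the origin (TCP) lies between the finger pads; the fingertips stand arm.tip_extent ahead of it and the grasp point (between the pads) is the TCP (arm.tip_extent is the distance from the TCP to the fingertips, in m); z points along the fingers, y is the line along which they close (so a half turn about z gives the same grasp; the last joint's range is limited). The gripper opens to 85 mm and grips with 20 to 120 N. Pads are 22 mm wide; open, the fingers measure 114 mm over their backs; the gripper's body (76 mm by 85 mm) begins 54 mm behind the grasp point. The pads swing forward as they close: fully open they stand 13 mm farther back than shut.
Start: joints at [0.285, 0.255, 0.108, 0, -1.424, -0.285], TCP at [0.55, 0, 0.25] pointing down, gripper open.
Joint ranges: [-2.95, 2.95], [-1.21, 1.97], [-1.09, 1.5], [-2.87, 1.71], [-2.94, -0.07], [-3.05, 3.05]. Speed limits (rad/s): [2.57, 2.57, 3.14, 3.14, 3.14, 3.14].

### API

Orientations are given as [roll, pitch, yaw] about the fixed x, y, z axes, in that order (R = Rz(yaw) Ry(pitch) Rx(roll)).
In Python, from plant import sensors, cams, arm gives the robot as it stands.
- The arm moves only by the shell command python3 -m jog 'ROWS'. ROWS is JSON, one flat list of numbers, 7 for each row, row after row: the finger opening in cm, from 0 to 8.54, then the shift along the tool's x, y, z in cm, then the turn, a rotation vector about the tool's x, y, z in rad. A call has 1 to 12 rows; each row is the pose to reach, as a shift and turn from the pose commanded when the call began, along the tool's axes at that moment; what a row does not reach only later rows make up. A row lasts 1/10 s, in which the tool goes at most 50 mm and 8.59 degrees, less where a joint would pass 70% of its speed; a pose out of reach is approached as far as the arm can. A call with a gripper value outside its range is refused whole. The fingers move at their own pace and stop on an object; the grip force is fixed at half the most. Time passes only in rows, so rows that repeat a pose let the fingers close. It gives the time, the measured TCP pose, the force, the opening and the grip force at its end, in the units of the state.
- sensors.read_state(): the state, without advancing time (a new reading comes with each control period).
- cams.snapshot(name): name is "scene" or "side" or "wrist"; returns the picture (384x512x3 uint8, red, green, blue); there is no depth.
- cams.calibration(name): a dict with "fx", "fy", "cx", "cy" (pixels), "dist" ([k1, k2, p1, p2, k3] as OpenCV has them; the pictures are not rectified), "rvec" (rotation vector, rad) and "tvec" (3), from world to camera coordinates, as OpenCV has them. Camera axes: x right, y down, z forward; pixel columns grow to the right and rows downward; lengths in m; the calibration is good to about 2 mm. A picture is of the moment at which its call begins: read the wrist's pose just before it. calibration takes no time and is no camera call; for the wrist camera it gives the pose at the moment of the call.
- arm.sign_off(): hands the job in; it is judged then, once.
The state is a dict: "t": time; "qpos": joint angles; "joint_vel": joint speeds; "joint_torque": joint torques, N m; "eef_pos": TCP position; "tool_rot": TCP orientation; "ft_force": force on the tool from outside, world axes, zero at the start; "wrist_torque": the same for the moment, N m; "finger_gap": finger opening in m; "grasp_force": force on a finger pad.
Only numpy, scipy, OpenCV 4.12 (cv2) and the standard library are available. Lean on these libraries where they do the work, as an engineer would, in place of code of your own. Each camera call takes 0.05 s, during which the arm holds its last target. There are 200 camera calls.

## Working session

There is one attempt and no reset: what is moved stays moved. The work goes in short steps, Python scripts to look and compute and a shell command to move; the robot and the scene stay as the last step left them, time stands still between calls to the robot, and variables do not carry over. Pictures are saved under pics/ and viewed, at most 10 in all, crops included, and the job is handed in when it is done.

```bash
mkdir -p pics; ls
python3 - <<'E'
from plant import sensors,cams,arm
import cv2,numpy as np
s=sensors.read_state();print(s['t'],s['eef_pos'],s['tool_rot'],s['finger_gap'],arm.tip_extent)
for n in("scene","side"):
    im=cams.snapshot(n);cv2.imwrite(f"pics/{n}0.png",im[:,:,::-1]);c=cams.calibration(n);R=cv2.Rodrigues(np.array(c['rvec']))[0];print(n,-R.T@np.array(c['tvec']),R[2],c['fx'])
E
```

```text
pics
0.0 [5.49529703e-01 5.77681550e-05 2.49381178e-01] [ 3.13965890e+00 -3.17629119e-05 -1.57089356e+00] 0.08551539201556906 0.019
scene [ 1.04996405 -0.25841218  0.66066795] [-0.55092148  0.37927947 -0.74339264] 477.8728059243777
side [ 0.34535526 -0.45771506  0.50640361] [ 0.36775892  0.709833   -0.60074162] 370.0835069684825
```

View pics/scene0.png

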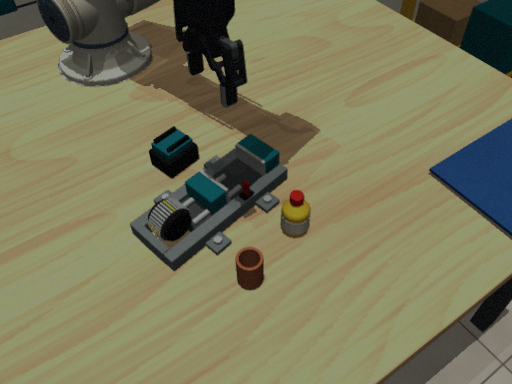

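View pics/side0.png

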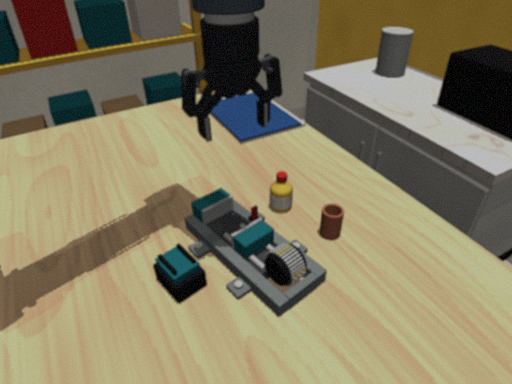

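The scene view shows the wheel at about (170,218), the moving jaw (206,190), the gauge (247,188) and the fixed jaw (258,153). The battery is at (174,150), the pipe (250,268) and the bottle (296,215). In the side view the wheel is at (286,264) and the gauge at (254,212).

```bash
cat > h.py <<'E'
import cv2,numpy as np
def cast(c,px,z):
    K=np.array([[c['fx'],0,c['cx']],[0,c['fy'],c['cy']],[0,0,1]])
    u=cv2.undistortPoints(np.array(px,float).reshape(-1,1,2),K,np.array(c['dist']))[:,0]
    R=cv2.Rodrigues(np.array(c['rvec']))[0];o=-R.T@np.array(c['tvec']).ravel()
    d=np.c_[u,np.ones(len(u))]@R
    return o+d*((z-o[2])/d[:,2])[:,None]
def proj(c,P):
    K=np.array([[c['fx'],0,c['cx']],[0,c['fy'],c['cy']],[0,0,1]])
    return cv2.projectPoints(np.array(P,float).reshape(-1,1,3),np.array(c['rvec']),np.array(c['tvec']),K,np.array(c['dist']))[0][:,0]
def blobs(m,amin=15):
    n,l,s,ce=cv2.connectedComponentsWithStats(m.astype(np.uint8))
    return [(s[i],ce[i],l==i) for i in range(1,n) if s[i][4]>=amin]
E
python3 - <<'E'
from plant import cams
import cv2,numpy as np
from h import *
np.set_printoptions(precision=4,suppress=True)
for n,box in(("scene",(120,120,320,300)),("side",(140,160,360,320))):
    im=cv2.imread(f"pics/{n}0.png");c=cams.calibration(n)
    hsv=cv2.cvtColor(im,cv2.COLOR_BGR2HSV);H,S,V=[hsv[...,i] for i in range(3)]
    roi=np.zeros(H.shape,bool);roi[box[1]:box[3],box[0]:box[2]]=1
    teal=roi&(abs(H.astype(int)-92)<10)&(S>120)&(V>85)
    red=roi&((H<6)|(H>174))&(S>160)&(V>50)
    print(n)
    for nm,m,z in(("teal",teal,.063),("red",red,.05)):
        for s,ce,_ in blobs(m): print(nm,s,ce,cast(c,ce,z)[0])
    x0,y0,x1,y1=box
    cv2.imwrite(f"pics/{n}c.png",cv2.resize(im[y0:y1,x0:x1],None,fx=3.3,fy=3.3,interpolation=cv2.INTER_CUBIC))
E
```

```text
scene
teal [157 139  16  11  41] [164.0244 143.9756] [ 0.4257 -0.0453  0.063 ]
teal [187 173  36  27 281] [204.79   186.6655] [ 0.5586 -0.0366  0.063 ]
red [243 180   6   5  18] [245.4444 182.2778] [0.5793 0.0308 0.05  ]
red [290 190  14  16 175] [296.3943 197.4286] [0.6566 0.0819 0.05  ]
side
teal [236 221  36  25 424] [253.0778 233.1627] [ 0.5554 -0.0392  0.063 ]
teal [161 248  37  31 449] [177.8842 262.1581] [ 0.4187 -0.0399  0.063 ]
red [277 172  10  10  80] [281.2    176.2875] [0.6977 0.1004 0.05  ]
red [252 207   5  12  37] [253.9459 212.8649] [0.5891 0.0217 0.05  ]
```

View pics/scenec.png

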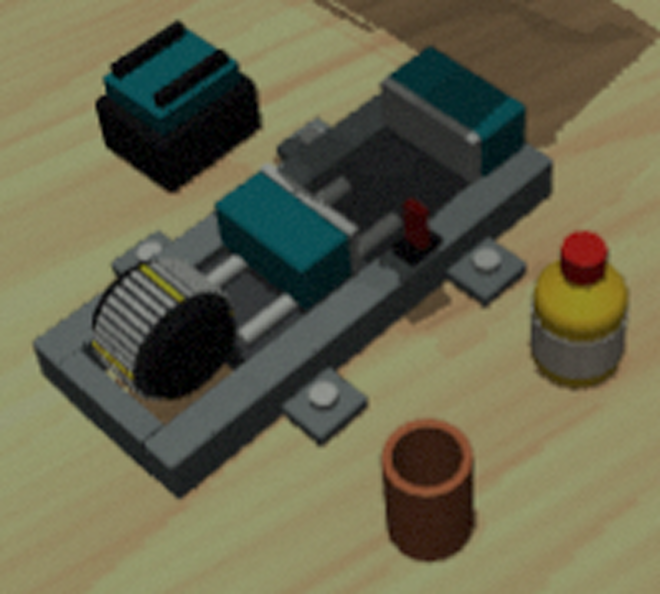

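View pics/sidec.png

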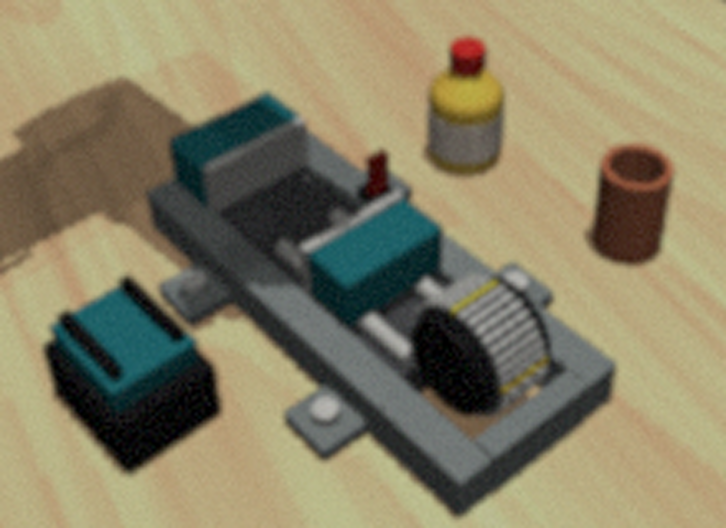

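The crops show the vice clearly. The bed's top corners are at (38,348), (178,468) and (550,165) in the scene crop, and at (461,487), (612,372) and (150,193) in the side crop. The wheel has cheeks on both sides, and the gauge blade stands on the far rail in the side view.

Run:
```python
from plant import cams
from h import *
np.set_printoptions(precision=4,suppress=True)
J={"scene":(120,120),"side":(140,160)}
A={"scene":dict(bed=[(38,348),(178,468),(550,165)],jawfront=[(267,168),(357,235)],fix=[(384,82),(478,138)],red=[(416,203)],wheel=[(150,262),(215,285)]),
"side":dict(bed=[(461,487),(612,372),(150,193)],jawfront=[(300,248),(405,190)],fix=[(203,165),(305,122)],red=[(377,156)],wheel=[(452,305),(500,280)])}
Z=dict(bed=.03,jawfront=.063,fix=.062,red=.063,wheel=.078)
for n in A:
    c=cams.calibration(n)
    for k,v in A[n].items():
        print(n,k,*cast(c,np.array(v)/3.3+J[n],Z[k])[:,:2])
```

```text
scene bed [ 0.5363 -0.1671] [ 0.6391 -0.1424] [0.5817 0.1184]
scene jawfront [ 0.5232 -0.0238] [ 0.5896 -0.0099]
scene fix [0.5025 0.062 ] [0.5676 0.0797]
scene red [0.5884 0.0264]
scene wheel [ 0.5584 -0.1075] [ 0.5891 -0.0885]
side bed [ 0.5298 -0.1721] [ 0.631  -0.1507] [0.4745 0.0937]
side jawfront [ 0.5197 -0.0249] [ 0.5899 -0.0115]
side fix [0.5006 0.0648] [0.5685 0.0722]
side red [0.5903 0.0221]
side wheel [ 0.5606 -0.1107] [ 0.5895 -0.1078]
```

```bash
python3 - <<'E'
from plant import cams
from h import *
np.set_printoptions(precision=4,suppress=True)
th=np.deg2rad(102.1);X=np.array([np.cos(th),np.sin(th)]);Y=np.array([-X[1],X[0]])
for n,p,b,off in(("scene",(186,344),(120,120),-.022),("side",(457,358),(140,160),.022)):
    w=cast(cams.calibration(n),np.array(p)/3.3+b,.046)[0,:2]-off*Y
    print(n,w,w@X,w@Y)
E
python3 -m jog '[0,0,0,0,0,0,-0.1, 0,0,0,0,0,0,-0.21, 0,0,0,0,0,0,-0.21, 0,0,0,0,0,0,-0.21, 0,0,0,0,0,0,-0.21, 0,0,0,0,0,0,-0.21]'
```

```text
scene [ 0.567  -0.1133] -0.22965826681848614 -0.5306112546141826
side [ 0.5821 -0.112 ] -0.2314860902486734 -0.5456774850892242
t: 0.7
eef_pos: [0.55, 0.0, 0.2502]
tool_rot: [3.141, 0.0, -1.362]
ft_force: [0.4, 0.3, -0.7]
finger_gap: 0.0001
grasp_force: 0.0
```

```bash
python3 -m jog '[0,4,0,4,0,0,0, 0,8,-0.1,8,0,0,0, 0,12.4,-0.1,11,0,0,0, 0,12.4,-0.1,13.3,0,0,0, 0,12.4,-0.1,13.3,0,0,0, 0,12.4,-0.1,13.3,0,0,0]'
python3 - <<'E'
from plant import cams
import cv2
a=[]
for n,b in(("scene",(110,120,300,290)),("side",(190,170,380,340))):
    im=cams.snapshot(n);cv2.imwrite(f"pics/{n}1.png",im[:,:,::-1]);a.append(cv2.resize(im[b[1]:b[3],b[0]:b[2],::-1],None,fx=2.1,fy=2.1,interpolation=cv2.INTER_CUBIC))
cv2.imwrite("pics/hov.png",cv2.hconcat(a))
E
```

```text
t: 1.3
eef_pos: [0.5767, -0.1214, 0.1172]
tool_rot: [3.14, -0.0, -1.362]
ft_force: [-0.4, -0.1, 1.2]
finger_gap: 0.0
grasp_force: 0.0
```

View pics/hov.png

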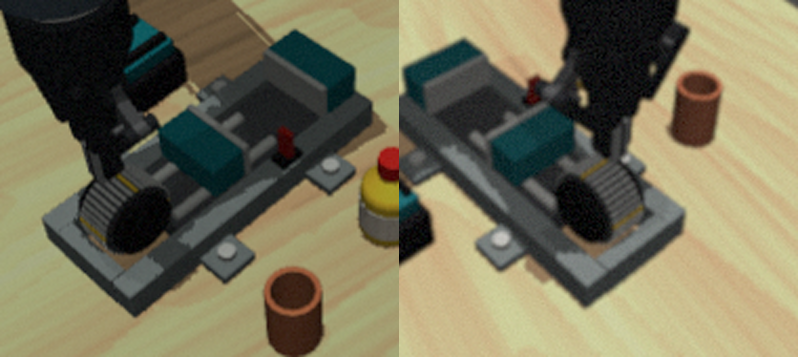

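The fingertip hovers over the wheel in both views, at about (105,180) in the left part and (605,160) in the right. Next I press down and make a first stroke.

```bash
python3 -m jog '[0,0,0,1.5,0,0,0, 0,0,0,2.0,0,0,0, 0,0,0,2.5,0,0,0, 0,0,0,2.5,0,0,0]'; python3 -m jog '[0,-0.4,0,0,0,0,0, 0,-0.8,0,0,0,0,0, 0,-1.2,0,0,0,0,0, 0,-1.6,0,0,0,0,0, 0,-1.8,0,0,0,0,0, 0,-1.8,0,0,0,0,0]';  python3 -m jog '[0,0,0,-0.8,0,0,0, 0,0,0,-1.5,0,0,0, 0,0,0,-2,0,0,0,0,0,0,-2,0,0,0]'
cat > m.py <<'E'
from plant import cams,sensors
import sys
from h import *
np.set_printoptions(precision=4,suppress=True)
th=np.deg2rad(102.1);X=np.array([np.cos(th),np.sin(th)])
def meas(n,im,v=True):
    b=dict(scene=(180,120,320,230),side=(215,180,360,290))[n]
    c=cams.calibration(n);hsv=cv2.cvtColor(im,cv2.COLOR_BGR2HSV);H,S,V=[hsv[...,i] for i in range(3)]
    roi=np.zeros(H.shape,bool);roi[b[1]:b[3],b[0]:b[2]]=1
    teal=roi&(abs(H.astype(int)-92)<10)&(S>120)&(V>85)
    for s,ce,_ in blobs(teal,100): print(n,'teal top',s[4],ce,'s=%.4f'%(cast(c,ce,.063)[0,:2]@X))
if __name__=="__main__":
    t=sys.argv[1]
    if t=='0':
        for n in("scene","side"): meas(n,cv2.imread(f"pics/{n}0.png"))
    else:
        for n in("scene","side"):
            im=cams.snapshot(n)[:,:,::-1].copy();cv2.imwrite(f"pics/{n}{t}.png",im);meas(n,im)
E
python3 m.py 0; python3 m.py 2
```

```text
t: 1.8
eef_pos: [0.5775, -0.121, 0.0941]
tool_rot: [-3.14, -0.002, -1.36]
ft_force: [-1.6, 0.2, 6.6]
finger_gap: 0.0002
grasp_force: 3.5
t: 2.4
eef_pos: [0.5737, -0.1034, 0.0947]
tool_rot: [-3.139, -0.002, -1.36]
ft_force: [-3.3, 0.2, 6.9]
finger_gap: 0.0001
grasp_force: 3.4
t: 2.8
eef_pos: [0.5737, -0.1033, 0.1134]
tool_rot: [-3.14, -0.0, -1.361]
ft_force: [-0.2, -0.6, 0.3]
finger_gap: -0.0
grasp_force: 0.0
scene teal top 281 [204.79   186.6655] s=-0.1529
side teal top 424 [253.0778 233.1627] s=-0.1547
```

Run:
```python
from h import *
from plant import cams
a=[]
for n,b in(("scene",(110,120,300,290)),("side",(190,170,380,340))):
    im=cv2.imread(f"pics/{n}2.png");hsv=cv2.cvtColor(im,cv2.COLOR_BGR2HSV);H,S,V=[hsv[...,i].astype(int) for i in range(3)]
    m=(abs(H-92)<12)&(S>100)&(V>35)
    for s,ce,l in blobs(m,60): print(n,s,ce,np.percentile(V[l],[5,25,50,75,95]))
    a.append(cv2.resize(im[b[1]:b[3],b[0]:b[2]],None,fx=2.1,fy=2.1,interpolation=cv2.INTER_CUBIC))
cv2.imwrite("pics/v2.png",cv2.hconcat(a))
```

```text
scene [474   0  38  26 610] [497.57704918   9.83442623] [42. 46. 47. 48. 50.]
scene [239 135  40  28 499] [258.63727455 147.91983968] [44. 46. 48. 49. 52.]
scene [187 171  40  30 572] [207.13636364 185.91958042] [40.55 46.   48.   52.   57.  ]
side [  75    0   56   48 2047] [102.90180752  21.53541768] [39. 43. 45. 49. 58.]
side [  0  12  18  52 540] [ 5.74444444 43.00555556] [38. 42. 45. 47. 52.]
side [143  73  45  30 914] [165.11378556  87.00437637] [39. 44. 50. 57. 62.]
side [  49   91   46   33 1069] [ 70.83161833 106.86435921] [41. 45. 52. 58. 62.]
side [193 190  35  32 359] [207.3091922  202.08635097] [40.  52.5 56.  59.  63. ]
side [232 221  40  36 869] [251.46720368 238.02991945] [39. 43. 51. 60. 69.]
side [156 247  44  38 832] [177.42908654 265.13822115] [ 40.  60. 102. 113. 116.]
```

View pics/v2.png

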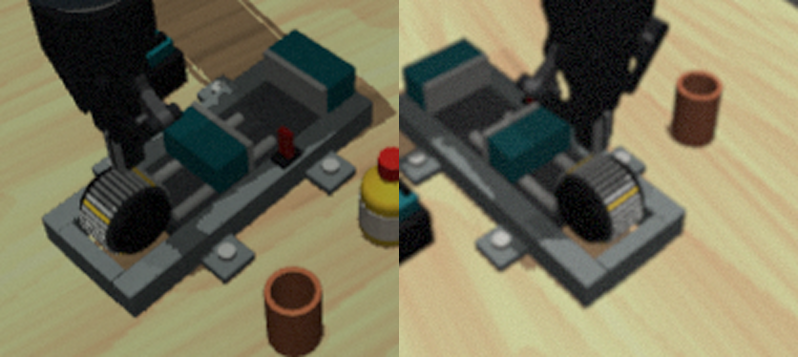

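The jaw has moved forward about 2 px, which matches the expected 4.5 mm. The arm's shadow now falls on it. I'll do more strokes, pressed slightly deeper.

```bash
python3 -m jog '[0,2,0,0,0,0,0, 0,2,0,0,0,0,0, 0,2,0,1.4,0,0,0, 0,2,0,2.3,0,0,0, 0,2,0,2.3,0,0,0, 0,1.5,0,2.3,0,0,0, 0,1,0,2.3,0,0,0, 0,0.5,0,2.3,0,0,0, 0,0,0,2.3,0,0,0, 0,-0.2,0,2.3,0,0,0, 0,-0.2,0,2.3,0,0,0]'
python3 -m jog '[0,0,0,-1.2,0,0,0, 0,0,0,-2.3,0,0,0, 0,2.2,0,-2.3,0,0,0, 0,2.2,0,-1,0,0,0, 0,2.2,0,0,0,0,0, 0,2.2,0,0,0,0,0, 0,1.6,0,0,0,0,0, 0,1,0,0,0,0,0, 0,0.5,0,0,0,0,0, 0,0,0,0,0,0,0, 0,0,0,0,0,0,0]'
python3 -m jog '[0,0,0,-1.2,0,0,0, 0,0,0,-2.3,0,0,0, 0,2.2,0,-2.3,0,0,0, 0,2.2,0,-1,0,0,0, 0,2.2,0,0,0,0,0, 0,2.2,0,0,0,0,0, 0,1.6,0,0,0,0,0, 0,1,0,0,0,0,0, 0,0.5,0,0,0,0,0, 0,0,0,0,0,0,0, 0,0,0,0,0,0,0]'
python3 -m jog '[0,0,0,-4,0,0,0, 0,0,0,-8,0,0,0, 0,5,0,-11,0,0,0, 0,10,0,-12,0,0,0, 0,14,0,-12,0,0,0, 0,14,0,-12,0,0,0, 0,14,0,-12,0,0,0]'
python3 m.py 3
python3 - <<'E'
from h import *
a=[]
for n,b in(("scene",(170,120,300,220)),("side",(190,170,320,270))):
    im=cv2.imread(f"pics/{n}3.png");a.append(cv2.resize(im[b[1]:b[3],b[0]:b[2]],None,fx=3,fy=3,interpolation=cv2.INTER_CUBIC))
cv2.imwrite("pics/v3.png",cv2.hconcat(a))
E
```

```text
t: 4.0
eef_pos: [0.5734, -0.1013, 0.0911]
tool_rot: [-3.139, -0.001, -1.36]
ft_force: [-2.4, 0.5, 11.0]
finger_gap: 0.0001
grasp_force: 5.2
t: 5.1
eef_pos: [0.573, -0.1009, 0.0907]
tool_rot: [-3.14, -0.001, -1.36]
ft_force: [-1.6, 0.8, 10.4]
finger_gap: 0.0001
grasp_force: 5.5
t: 6.2
eef_pos: [0.5728, -0.1009, 0.0906]
tool_rot: [-3.141, -0.001, -1.36]
ft_force: [-2.6, 1.3, 10.7]
finger_gap: 0.0
grasp_force: 5.6
t: 6.9
eef_pos: [0.6011, -0.2388, 0.2071]
tool_rot: [3.138, 0.002, -1.363]
ft_force: [0.2, 0.4, 0.4]
finger_gap: -0.0001
grasp_force: 0.0
scene teal top 396 [257.5455 147.1995] s=-0.0237
```

View pics/v3.png

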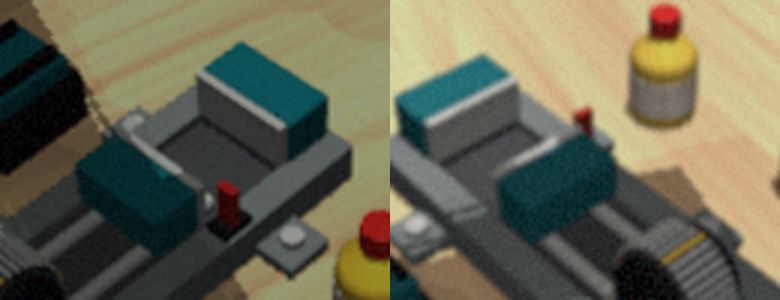

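The jaw is visibly closer to the mark. In the scene part its front edge runs from about (128,118) to (207,180), and the top of the blade is at (228,184). For precision I'll look with the wrist camera.

Run:
```python
from h import *
from plant import cams
np.set_printoptions(precision=4,suppress=True)
th=np.deg2rad(102.1);X=np.array([np.cos(th),np.sin(th)])
for n,b,P,Q in(("scene",(170,120),[(130,118),(209,180)],(228,184)),("side",(190,170),[(107+390,172),(197+390,130)],(583,112))):
    c=cams.calibration(n);o=np.array(b)-(np.array([130,0]) if n=="side" else 0)
    p=cast(c,np.array(P)/3+o,.063);q=cast(c,np.array(Q)/3+o,.063)
    print(n,p[:,:2]@X,q[:,:2]@X)
c=cams.calibration("wrist");R=cv2.Rodrigues(np.array(c['rvec']))[0];print(-R.T@np.array(c['tvec']).ravel(),R[2],c['fx'])
print(proj(c,[[.589,.024,.063],[.556,.0,.063]]))
```

```text
scene [-0.0992 -0.1024] [-0.0973]
side [-0.1112 -0.1173] [-0.1024]
[ 0.6172 -0.3135  0.3325] [-0.0643  0.2956 -0.9531] 299.218386224281
[[223.0989 383.1589]
 [253.0112 373.8328]]
```

```bash
python3 -m jog '[0,-4,0,0,0,0,0, 0,-8,0,0,0,0,0, 0,-8,0,0,0,0,0, 0,-8,0,0,0,0,0, 0,-8,0,0,0,0,0]'
python3 - <<'E'
from h import *
from plant import cams
c=cams.calibration("wrist");im=cams.snapshot("wrist")[:,:,::-1];cv2.imwrite("pics/w4.png",im)
print(proj(c,[[.589,.024,.063],[.556,-.01,.063]]))
b=(140,200,400,384);cv2.imwrite("pics/w4c.png",cv2.resize(im[b[1]:b[3],b[0]:b[2]],None,fx=3,fy=3,interpolation=cv2.INTER_CUBIC))
E
```

```text
t: 7.5
eef_pos: [0.5851, -0.1596, 0.2093]
tool_rot: [3.142, -0.0, -1.36]
ft_force: [-1.1, -0.2, 0.1]
finger_gap: -0.0002
grasp_force: 0.0
[[220.50725813 333.46668664]
 [254.85426262 315.16753302]]
```

View pics/w4c.png

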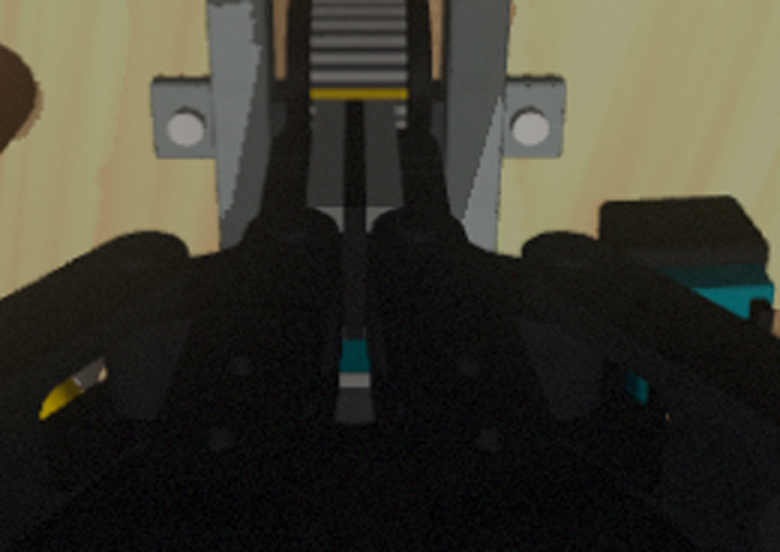

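The gripper fills the lower half of the wrist picture. The wheel's yellow ridge shows at about row 231, so I'll move the hand 15 cm further along +x of the vice.

```bash
python3 -m jog '[0,-5,0,-1,0,0,0, 0,-10,0,-2,0,0,0, 0,-15,0,-2,0,0,0, 0,-15,0,-2,0,0,0, 0,-15,0,-2,0,0,0, 0,-15,0,-2,0,0,0]'
cat > w.py <<'E'
from h import *
from plant import cams
import sys
c=cams.calibration("wrist");im=cams.snapshot("wrist")[:,:,::-1].copy();cv2.imwrite(f"pics/w{sys.argv[1]}.png",im)
hsv=cv2.cvtColor(im,cv2.COLOR_BGR2HSV);H,S,V=[hsv[...,i].astype(int) for i in range(3)]
th=np.deg2rad(102.1);X=np.array([np.cos(th),np.sin(th)])
e=proj(c,[[.589,.024,.063]])[0];print('expected red',e)
for nm,m in(('red',((H<6)|(H>174))&(S>140)&(V>35)),('teal',(abs(H-92)<12)&(S>100)&(V>35))):
    for s,ce,l in blobs(m,40): print(nm,s,ce,cast(c,ce,.063)[0,:2]@X)
E
python3 w.py 5
python3 - <<'E'
from h import *
im=cv2.imread("pics/w5.png")[80:310,120:400];cv2.imwrite("pics/w5c.png",cv2.resize(im,None,fx=2.6,fy=2.6,interpolation=cv2.INTER_CUBIC))
E
```

```text
t: 8.15
eef_pos: [0.5541, -0.0144, 0.229]
tool_rot: [3.141, -0.0, -1.362]
ft_force: [0.1, -1.2, 0.4]
finger_gap: -0.0004
grasp_force: 0.0
expected red [216.66952237 205.93391342]
red [211 200  12   8  62] [216.5483871  204.66129032] -0.10140201207310202
red [113 224  21  20 316] [123.17721519 233.74367089] -0.06777857932569532
teal [ 226  156   67   37 2322] [259.6744186  174.89664083] -0.133017328271473
teal [ 361  161   50   55 1696] [384.19929245 186.71580189] -0.1203988972501474
teal [288 256   5  17  60] [290.35       262.91666667] -0.032447574934261744
```

View pics/w5c.png

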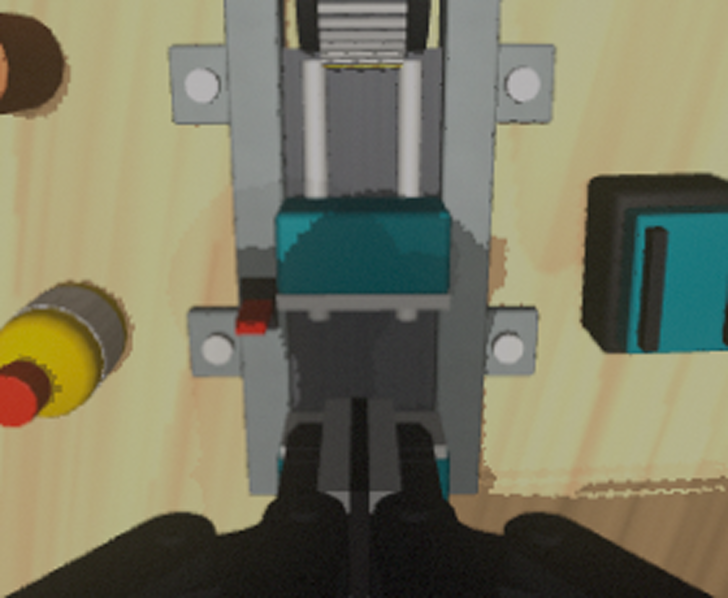

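A clear view. The front edge of the steel face is at crop row about 307, columns 277–449. The blade's lit top spans rows 319–333 around column 253, so the jaw is still short of the mark.

Run:
```python
from h import *
from plant import cams
c=cams.calibration("wrist");im=cv2.imread("pics/w5.png").astype(int)
r=range(188,216)
print('plate',[(y,*im[y,250:280].mean(0).astype(int)) for y in range(188,204)])
print('red',[(y,im[y,213:222,2].mean().astype(int)) for y in range(194,212)])
p=cast(c,[(226.5,198),(292.7,198),(259,198),(217,203),(217,208)],.063)[:,:2]
d=p[1]-p[0];a=np.arctan2(-d[1],-d[0]);print('edge len',np.hypot(*d),'yaw',np.degrees(a)+90)
X=np.array([-np.sin(a),np.cos(a)]) ;X=X if X[1]>0 else -X
th=np.deg2rad(102.1);print(X,p@X,p@np.array([np.cos(th),np.sin(th)]))
```

```text
plate [(188, np.int64(72), np.int64(68), np.int64(16)), (189, np.int64(72), np.int64(69), np.int64(17)), (190, np.int64(72), np.int64(69), np.int64(17)), (191, np.int64(71), np.int64(68), np.int64(18)), (192, np.int64(66), np.int64(63), np.int64(22)), (193, np.int64(87), np.int64(89), np.int64(84)), (194, np.int64(107), np.int64(110), np.int64(112)), (195, np.int64(107), np.int64(110), np.int64(112)), (196, np.int64(107), np.int64(110), np.int64(112)), (197, np.int64(106), np.int64(110), np.int64(112)), (198, np.int64(101), np.int64(104), np.int64(106)), (199, np.int64(82), np.int64(84), np.int64(86)), (200, np.int64(64), np.int64(65), np.int64(65)), (201, np.int64(64), np.int64(65), np.int64(66)), (202, np.int64(62), np.int64(62), np.int64(63)), (203, np.int64(56), np.int64(56), np.int64(56))]
red [(194, np.int64(43)), (195, np.int64(57)), (196, np.int64(68)), (197, np.int64(68)), (198, np.int64(68)), (199, np.int64(67)), (200, np.int64(66)), (201, np.int64(67)), (202, np.int64(67)), (203, np.int64(90)), (204, np.int64(125)), (205, np.int64(153)), (206, np.int64(163)), (207, np.int64(161)), (208, np.int64(147)), (209, np.int64(127)), (210, np.int64(122)), (211, np.int64(122))]
edge len 0.06794874001284003 yaw 101.9086081086354
[-0.20635119  0.97847799] [-0.10710009 -0.10710009 -0.10710738 -0.10164079 -0.09612585] [-0.10900597 -0.108779   -0.10890185 -0.10358012 -0.09806598]
```

```bash
python3 -m jog '[0,5,0,4,0,0,0, 0,9,0,8,0,0,0, 0,11,0,11.7,0,0,0, 0,11,0,11.7,0,0,0, 0,11,0,13,0,0,0, 0,11,0,13.8,0,0,0, 0,11,0,13.8,0,0,0]'
python3 -m jog '[0,-0.5,0,0,0,0,0, 0,-1,0,0,0,0,0, 0,-1.6,0,0,0,0,0, 0,-2.2,0,0,0,0,0, 0,-2.2,0,0,0,0,0, 0,-2.2,0,-1.5,0,0,0, 0,-2.2,0,-2.3,0,0,0]'
python3 -m jog '[0,1.6,0,0,0,0,0, 0,1.6,0,1.2,0,0,0, 0,1.6,0,2.3,0,0,0, 0,1.6,0,2.3,0,0,0, 0,1.2,0,2.3,0,0,0, 0,0.8,0,2.3,0,0,0, 0,0.8,0,2.3,0,0,0, 0,0.8,0,1,0,0,0, 0,0.8,0,-1,0,0,0]'
python3 -m jog '[0,-3,0,-5,0,0,0, 0,-6,0,-9,0,0,0, 0,-9.6,0,-10.5,0,0,0, 0,-9.6,0,-10.5,0,0,0, 0,-9.6,0,-10.5,0,0,0, 0,-9.6,0,-10.5,0,0,0]'
python3 w.py 6
python3 - <<'E'
from h import *
im=cv2.imread("pics/w6.png").astype(int)
print('plate',[(y,im[y,250:280,2].mean().astype(int)) for y in range(188,220)])
print('red',[(y,im[y,213:222,2].mean().astype(int)) for y in range(194,216)])
cv2.imwrite("pics/w6c.png",cv2.resize(im[80:310,120:400].astype(np.uint8),None,fx=2.6,fy=2.6,interpolation=cv2.INTER_CUBIC))
E
```

```text
t: 8.9
eef_pos: [0.5769, -0.1217, 0.0928]
tool_rot: [-3.142, -0.002, -1.36]
ft_force: [-6.4, -1.2, 9.3]
finger_gap: -0.0001
grasp_force: 4.7
t: 9.6
eef_pos: [0.5735, -0.0987, 0.1167]
tool_rot: [-3.138, -0.001, -1.359]
ft_force: [0.2, 0.6, 0.2]
finger_gap: 0.0
grasp_force: 0.0
t: 10.5
eef_pos: [0.5724, -0.1071, 0.1226]
tool_rot: [3.137, 0.002, -1.361]
ft_force: [-0.1, -0.2, 0.4]
finger_gap: -0.0001
grasp_force: 0.0
t: 11.1
eef_pos: [0.5532, -0.0139, 0.2277]
tool_rot: [3.138, 0.0, -1.361]
ft_force: [0.2, -0.5, -0.8]
finger_gap: 0.0001
grasp_force: 0.0
expected red [215.23980592 205.70793696]
red [209 195  14  13  69] [215.62318841 204.10144928] -0.10175934137745157
red [111 224  22  20 325] [121.15076923 233.65846154] -0.06784136074208733
teal [ 360  161   50   55 1715] [383.28163265 186.36851312] -0.12037328593424179
teal [ 225  164   67   37 2343] [258.66666667 182.55057618] -0.12467105119974824
teal [288 256   4  16  45] [289.82222222 262.2       ] -0.033331270333954194
plate [(188, np.int64(18)), (189, np.int64(18)), (190, np.int64(17)), (191, np.int64(17)), (192, np.int64(18)), (1
[... 347 characters left out ...]
int64(51)), (210, np.int64(51)), (211, np.int64(52)), (212, np.int64(51)), (213, np.int64(51)), (214, np.int64(51)), (215, np.int64(52)), (216, np.int64(51)), (217, np.int64(51)), (218, np.int64(52)), (219, np.int64(51))]
red [(194, np.int64(47)), (195, np.int64(61)), (196, np.int64(68)), (197, np.int64(68)), (198, np.int64(68)), (199, np.int64(66)), (200, np.int64(66)), (201, np.int64(66)), (202, np.int64(69)), (203, np.int64(88)), (204, np.int64(105)), (205, np.int64(132)), (206, np.int64(151)), (207, np.int64(154)), (208, np.int64(144)), (209, np.int64(126)), (210, np.int64(122)), (211, np.int64(123)), (212, np.int64(122)), (213, np.int64(122)), (214, np.int64(121)), (215, np.int64(122))]
```

View pics/w6c.png

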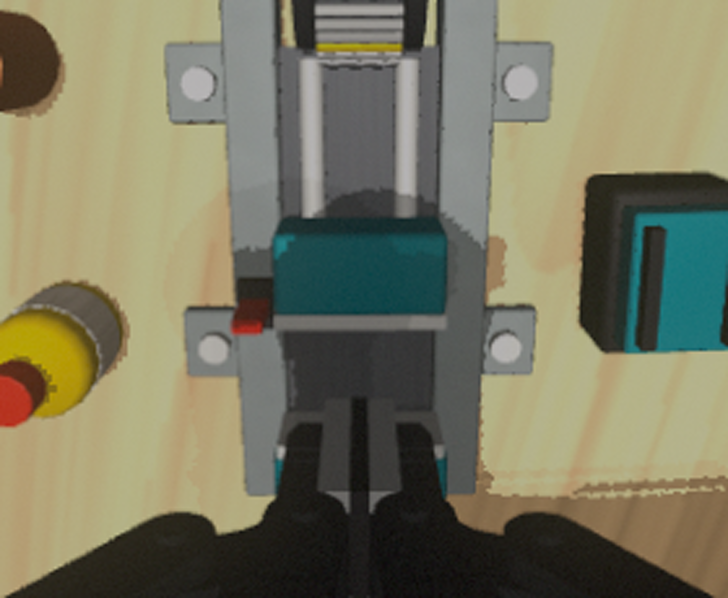

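The steel front edge is at image row 206.7 and the middle of the blade's top at about row 206. That puts the jaw within about 1 mm of the mark. The hand is 14 cm clear above everything.

```bash
python3 -c "
from plant import arm
print(arm.sign_off())"
```

```text
the job is handed in; nothing more can be done
None
```

I rolled the wheel until the jaw's steel face was level with the red gauge mark, about 1 mm off by the wrist camera. I handed the job in at about 11 s, with the hand clear of everything; no verdict was returned.

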